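# Slide a stalled tube carrier round the track corner and snap it into its dock

## Robot

A 7-joint arm with a two-finger parallel gripper is mounted at the origin on the work surface. World frame = base frame: x ahead of the robot, y to its left, z up, the work surface at z = 0. Lengths are in m, angles in rad, forces in N, time in s.
With the tool pointing down it reaches from about 0.425 to 0.925 m from the base axis. Payload 6.8 kg.
Tool frame: the origin (TCP) lies at the very end of the fingers, on their centre line; the grasp point (between the pads) lies 19 mm behind it; z points along the fingers, y is the line along which they close (so a half turn about z gives the same grasp; the last joint's range is limited). The gripper opens to 85 mm and grips with 20 to 120 N. Pads are 22 mm wide; open, the fingers measure 114 mm over their backs; the gripper's body (76 mm by 85 mm) begins 54 mm behind the grasp point. The pads swing forward as they close: fully open they stand 13 mm farther back than shut.
Start: joints at [-1.297, 0.477, 0.022, 1.555, -0.011, 1.109, -0.083], TCP at [0.251, 0.626, 0.231] pointing down, gripper open.
Joint ranges: [-2.96, 2.96], [-0.34, 2.1], [-1.41, 1.46], [0.24, 2.44], [-1.37, 4.51], [0.17, 1.92], [-2.96, 2.96]. Speed limits (rad/s): [2.39, 2.39, 3.14, 3.14, 3.14, 3.14, 3.14].

## Interface

Orientations are given as a rotation vector (axis times angle).
In Python, from bench import get_obs, viewer, r gives the robot as it stands. The module is installed in compiled form; this text tells all that it offers.
- The arm moves only by the tool play_rows, never from a script. Its argument "commands" is a list that holds one entry, the list of rows, each a list of 5 numbers: the gripper's target within -1 to 1 (shut at 1, half-way at 0, fully open at -1), then the shift along the tool's x, y, z scaled (see below), then the turn about the tool's z scaled (see below). A call has 1 to 12 rows; each row is the pose to reach, as a shift and turn from the pose commanded when the call began, along the tool's axes at that moment; what a row does not reach only later rows make up. The controller multiplies each number of a shift by 0.2 m and each number of a turn by pi/2 rad. A row lasts 1/12 s, in which the tool goes at most 41.7 mm and 7.16 degrees, less where a joint would pass 70% of its speed; a pose out of reach is approached as far as the arm can. A call with a number of a shift or a turn outside -1 to 1 is refused whole. A call with a gripper value outside its range is refused whole. The fingers move at their own pace and stop on an object; "grip_force" is the grip in N (left out, the last holds). Time passes only in rows, so rows that repeat a pose let the fingers close. It gives the time, the measured TCP pose, the force, the opening and the grip force at its end, in the units of the state.
- get_obs(): the state, without advancing time (a new reading comes with each control period).
- viewer.grab_frame(name): name is "scene" or "top" or "wrist"; returns a dict with "pixels" (384x512x3 uint8, red, green, blue), "fovy" (degrees; the focal length in pixels is half the picture's height over the tangent of half this angle, whatever the lens; pixels are square), "cx", "cy" (the principal point, pixels), "distortion" ([k1, k2, p1, p2, k3] as OpenCV has them; the pictures are not rectified), "world_to_cam" (4x4, takes a point from world to camera coordinates); the wrist camera has in their place "hand_eye" (4x4, takes a point from camera to tool coordinates, whose origin is the TCP and whose axes are the flange's). Camera axes: x right, y up, looking along -z (the intrinsics and any distortion apply to the point x, -y, -z); pixel columns grow to the right and rows downward; lengths in m; the calibration is good to about 2 mm. A picture is of the moment at which its call begins: read the wrist's pose just before it. There is no depth.
- r.hand_in(): hands the job in; it is judged then, once.
Trained networks look in a picture, given as the dict that the camera call returned (one of the last four; its "shot" number tells which), for a name from the list of things; names that differ only in an ending like _2 or _b are one class to them, and where a whole thing is asked for, a point or a joint stands for the part that bears it (a point fixed in the world has none). Each returns a list of dicts, best first, with "score" (0 to 1); they miss things now and then, are a little off and sometimes report something else, mostly with a low value. They report only what shows in the picture. A call takes as long as a camera call. They do not tell look-alikes from the thing itself.
- viewer.trace(picture, thing): "pixels" (384x512 bool, what is visible of it) and "rect" ([left, top, right, bottom] in pixels, round what is visible of it).
The state is a dict: "clock": time; "joints": joint angles; "qvel": joint speeds; "tau": joint torques, N m; "tcp_pos": TCP position; "orientation": TCP orientation; "contact_force": force on the tool from outside, world axes, zero at the start; "moment": the same for the moment, N m; "grip_width": finger opening in m; "gripper_force": force on a finger pad.
Only numpy, scipy, OpenCV 4.12 (cv2) and the standard library are available. Lean on these libraries where they do the work, as an engineer would, in place of code of your own. Each camera call takes 0.05 s, during which the arm holds its last target. There are 200 camera calls.

## Task

The white two-tube carrier has stalled on the infeed lane of the sample transport track. Slide it along its lane, round the corner and on into the dock at the end of the other lane until the dock's spring pawl snaps into the notch in its side and holds it there. Push gently so that it neither jams against the rails nor is rammed into the dock, do not lift or tip it, and leave the things standing on and beside the track's plate where they are.

Things in the scene. Friction and masses are not known exactly. Their poses are not given: they have to be found in the camera images.
- carrier_mid (a point): Centre, half-way up, of the carrier: white block 68 mm long (x, along the lane), 44 wide (y), 42 high, 0.2 to 0.3 kg, friction about 0.3. Ends rounded (corner radius 14) with a 16 mm flat in the middle. A notch in each side at mid-length, 18 long, 9 deep, full height. Two tubes stand in it 17 mm ahead of and behind the centre, blue caps 19 mm wide, to 28 mm above the block.
- track: Aluminium plate with a two-rail lane that turns 90 degrees left. Origin: centre of the bend, at bench level; x = infeed direction, y = exit direction, z up. Plate top (deck) 30 mm above the bench, rail tops at 44 mm. A drive disc (radius 37 mm), to 49 mm high, stands at the origin; a black reader, to 75 mm high, outside the exit lane; a small motor box by the infeed's outer rail, to 60 mm.
- bend_start (a point): On the deck, lane centreline, where the straight infeed ends and the bend begins: (0, -85, 30) mm in the track's frame. The infeed comes from x = -155 mm along +x, rails 47 mm apart. The carrier starts 50 to 85 mm before this point. Pushed from behind, always along the lane, it runs with 1 to 3 N; pushed straight on into the bend it jams. Over 25 N on the rails is too much.
- bend_end (a point): On the deck, lane centreline, where the bend (a quarter circle of 85 mm radius about the track's origin) ends and the exit lane begins: (85, 0, 30) mm in the track's frame; the exit runs on along +y to the dock, rails 47 mm apart. The carrier has 3 mm of side play in the straights, about 1.5 mm in the bend.
- dock: Bed of the dock. Origin on the exit's centreline at deck height, 55 mm past bend_end; x = exit direction, y = inside of the bend. A carriage with sprung head and pawl (highest point 82 mm over the bench) is clamped on it at a setting of 0 to 24 mm along x, NOT reported: see or feel it. Home = latched carrier's centre = the setting along x. Keep under 20 N; force climbs fast once the head bottoms.
- dock_end (a point): Far end of the dock's bed, on the centreline, 95 mm past its origin. How the dock feels: head met 8 mm before home with 1.5 N, rising 0.5 N per mm; pawl (inside of the bend, 46 to 56 mm above the bench, over the rail) snaps into the notch about 3 mm past home at a push of 7 to 9 N; head bottoms 6 mm past home at 9 to 11 N. Let go: latched, it springs back on to the pawl; not latched, further.
- puck: Bystander: round white single-tube puck, 44 mm across, 60 mm high with its tube, on the plate inside the bend. Origin under its centre.
- dish: Bystander: clear round dish, 63 mm across, 14 mm high, on the plate. Origin under its centre.
- reagent: Bystander: brown bottle, 44 mm across, 85 mm high, on the bench right of the plate. Origin under its centre.
- pen: Bystander: marker pen, 115 mm long, 13 mm thick, lying on the bench left of the plate. Origin under its middle.
Not all that is in view belongs to the job. What is shaped like the part that bears carrier_mid but purple is not meant.

How it is judged:
By the outcome, as a careful person would: the job done as asked, in the order asked, and still so for the second after the job is handed in, with the robot touching nothing.
It also fails if it takes over 64 s, if anything falls off the work surface, if the arm or the gripper's body presses on something with over 40 N, if the wrist force passes 120 N, or if a joint passes its speed limit or range.

## Working session

There is one attempt and no reset: what is moved stays moved. The work goes in short steps, Python scripts to look and compute and a tool call to move; the robot and the scene stay as the last step left them, time stands still between calls to the robot, and variables do not carry over. Pictures are saved under pics/ and viewed, at most 10 in all, crops included, and the job is handed in when it is done.

Besides the shell and the picture viewer there is one more tool, called after "Emit:" as name(argument=value, ...) on one line, values as JSON. play_rows: Moves the arm, as the interface text tells. Shifts and turns lie within -1 to 1; 1 stands for 0.2 m of shift or pi/2 rad of turn. Its arguments: {"type":"object","properties":{"commands":{"type":"array","items":{"type":"array","items":{"type":"array","items":{"type":"number","minimum":-1,"maximum":1}}}},"grip_force":{"type":"number"}},"required":["commands"]}

```bash
mkdir -p pics
cat > h.py <<'E'
import numpy as np, cv2
from bench import get_obs, viewer, r
from scipy.spatial.transform import Rotation as R
def cam(p):
    f=192/np.tan(np.radians(p["fovy"])/2)
    return np.array([[f,0,p["cx"]],[0,f,p["cy"]],[0,0,1]]),np.array(p["distortion"],float)
def w2c(p,o=None):
    if "world_to_cam" in p: return np.array(p["world_to_cam"])
    T=np.eye(4);T[:3,:3]=R.from_rotvec(o["orientation"]).as_matrix();T[:3,3]=o["tcp_pos"]
    return np.linalg.inv(T@np.array(p["hand_eye"]))
def proj(p,X,o=None):
    X=np.atleast_2d(X);M=w2c(p,o);K,d=cam(p)
    c=X@M[:3,:3].T+M[:3,3];c=c*[1,-1,-1]
    return cv2.projectPoints(c,np.zeros(3),np.zeros(3),K,d)[0][:,0]
def toz(p,uv,z,o=None):
    K,d=cam(p);M=w2c(p,o)
    n=cv2.undistortPoints(np.array(uv,float).reshape(-1,1,2),K,d)[:,0]
    D=np.c_[n[:,0],-n[:,1],-np.ones(len(n))]@M[:3,:3]
    C=-M[:3,:3].T@M[:3,3]
    return C+D*((z-C[2])/D[:,2])[:,None]
E
python3 - <<'E'
from h import *
o=get_obs();print({k:np.round(v,3) for k,v in o.items()})
for n in("scene","top","wrist"):
    p=viewer.grab_frame(n);cv2.imwrite(f"pics/{n}0.png",p["pixels"][:,:,::-1])
    print(n,p["fovy"],p["cx"],p["cy"],p["distortion"]);print(np.round(np.array(p.get("world_to_cam",p.get("hand_eye"))),3))
    for t in("carrier_mid","track","dock","puck","dish","reagent","pen"):
        print(n,t,[(round(q["score"],2),np.round(q["rect"])) for q in viewer.trace(p,t)])
ims=[cv2.imread(f"pics/{n}0.png") for n in("scene","top")]
E
```

```text
{'clock': np.float64(0.0), 'joints': array([-1.297,  0.478,  0.022,  1.556, -0.012,  1.109, -0.083]), 'qvel': array([ 0.002,  0.001, -0.001, -0.001,  0.   ,  0.001, -0.   ]), 'tau': array([-0.0000e+00, -5.9645e+01,  1.6080e+00, -2.8120e+01,  1.2000e-02,
        9.0000e-03, -0.0000e+00]), 'tcp_pos': array([0.251, 0.626, 0.23 ]), 'orientation': array([-5.960e-01, -3.084e+00,  3.000e-03]), 'contact_force': array([-0.838,  0.308,  0.05 ]), 'moment': array([-0.036, -0.003, -0.014]), 'gripper_force': np.float64(0.0), 'grip_width': np.float64(0.085)}
scene 55.106784883585576 260.91495468791373 186.5592098893141 [-0.11930061  0.          0.          0.          0.        ]
[[-0.36   0.933 -0.003  0.201]
 [-0.699 -0.268  0.664  0.31 ]
 [ 0.618  0.241  0.748 -1.112]
 [ 0.     0.     0.     1.   ]]
scene carrier_mid [(0.84, array([195., 145., 227., 186.])), (0.77, array([173.,  95., 196., 136.])), (0.61, array([224., 100., 242., 134.]))]
scene track [(0.64, array([248., 168., 268., 195.])), (0.56, array([108., 138., 333., 339.]))]
scene dock [(0.61, array([183., 233., 264., 303.]))]
scene puck 
[... 553 characters left out ...]
9, array([288., 190., 307., 220.]))]
top track [(0.56, array([189.,  88., 337., 239.]))]
top dock [(0.61, array([219., 105., 276., 152.]))]
top puck [(0.5, array([243., 193., 260., 207.]))]
top dish [(0.89, array([209., 158., 239., 181.]))]
top reagent [(0.72, array([332., 170., 352., 190.]))]
top pen [(0.52, array([176., 123., 198., 165.]))]
wrist 58.30069625431226 252.18718597537207 188.0782430679672 [-0.02877606  0.          0.          0.          0.        ]
[[-0.     0.954  0.301  0.078]
 [ 1.    -0.     0.001  0.001]
 [ 0.001  0.301 -0.954 -0.144]
 [ 0.     0.     0.     1.   ]]
wrist carrier_mid []
wrist track []
wrist dock []
wrist puck []
wrist dish []
wrist reagent []
wrist pen []
```

Run:
```python
import cv2
a=cv2.imread("pics/top0.png")[80:300,170:380]
cv2.imwrite("pics/topc.png",cv2.resize(a,None,fx=2.7,fy=2.7,interpolation=cv2.INTER_CUBIC))
a=cv2.imread("pics/scene0.png")[85:345,100:345]
cv2.imwrite("pics/scenec.png",cv2.resize(a,None,fx=2.3,fy=2.3,interpolation=cv2.INTER_CUBIC))
```

```text
(no output)
```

View pics/topc.png

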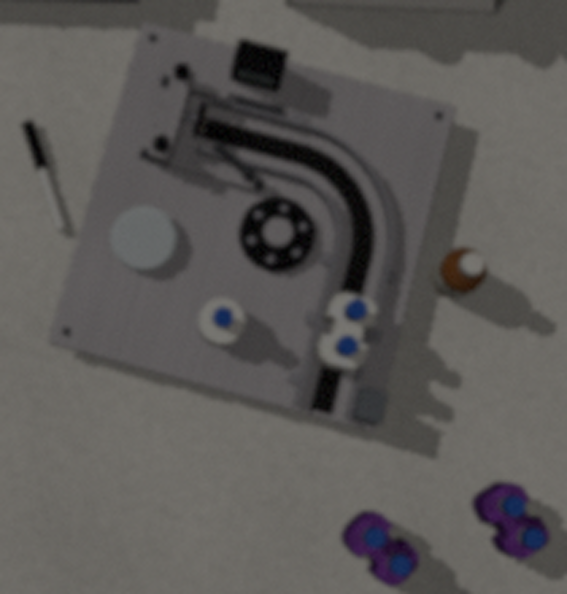

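View pics/scenec.png

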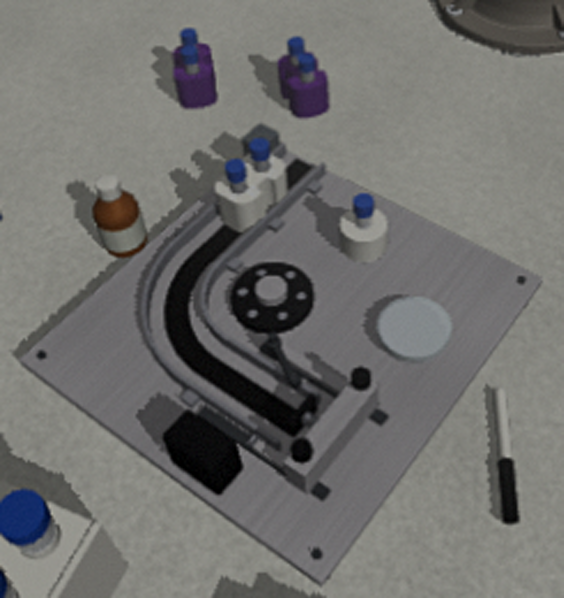

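The top crop shows the white carrier on the infeed, with its caps at about (356,311) and (346,346), and the drive disc at about (279,233). The dock and pawl are at about (205,130)–(262,186), and two purple look-alikes stand off the plate. The scene crop agrees. Next I'll fit the track's pose.

```bash
cat > fit0.py <<'E'
from h import *
from scipy.optimize import least_squares
t=viewer.grab_frame("top"); s=viewer.grab_frame("scene")
ft=lambda u,v:[170+(u+.5)/2.7-.5,80+(v+.5)/2.7-.5]; fs=lambda u,v:[100+(u+.5)/2.3-.5,85+(v+.5)/2.3-.5]
T=np.array([ft(279,233),ft(356,311),ft(346,346),ft(324,408)]);S=np.array([fs(271,292),fs(235,168),fs(260,148)])
def pts(q):
    x,y,a,c=q;Rm=np.array([[np.cos(a),-np.sin(a)],[np.sin(a),np.cos(a)]])
    P=np.array([[0,0,.049],[c+.017,-.085,.1],[c-.017,-.085,.1],[-.155,-.085,.03]])
    P[:,:2]=P[:,:2]@Rm.T+[x,y];return P
f=lambda q:np.r_[(proj(t,pts(q))-T).ravel(),(proj(s,pts(q)[:3])-S).ravel()]
g=toz(t,T[0],.049)[0]
k=least_squares(f,[g[0],g[1],-.28,-.06]);print(k.x,np.degrees(k.x[2]));print(np.round(f(k.x).reshape(-1,2),1))
x,y,a,c=k.x;Rm=np.array([[np.cos(a),-np.sin(a)],[np.sin(a),np.cos(a)]])
L=lambda p:np.round(Rm@np.array(p)+[x,y],4)
print("carrier",L([c,-.085]),"bs",L([0,-.085]),"be",L([.085,0]),"dock",L([.085,.055]))
# overlay
im=cv2.resize(t["pixels"][80:300,170:380][:,:,::-1],None,fx=2.7,fy=2.7,interpolation=cv2.INTER_CUBIC)
th=np.linspace(-np.pi/2,0,20)
for rr,col in((.085,(0,0,255)),(.0615,(0,255,0)),(.1085,(0,255,0))):
    C=np.r_[[[-.155,-rr]],np.c_[rr*np.cos(th),rr*np.sin(th)],[[rr,.15]]]
    W=np.c_[C@Rm.T+[x,y],np.full(len(C),.03 if rr==.085 else .044)]
    uv=(proj(t,W)-[170,80]+.5)*2.7-.5
    cv2.polylines(im,[uv.round().astype(int)],False,col,1)
cv2.imwrite("pics/ov.png",im)
o=get_obs();print(o["tcp_pos"],R.from_rotvec(o["orientation"]).as_matrix().round(3))
E
python3 fit0.py
```

```text
[ 0.58910966 -0.08130277 -0.21634062 -0.08174767] -12.395404280307414
[[-1.2 -1.6]
 [-0.4 -1.1]
 [ 0.1 -0.6]
 [-0.6  0.2]
 [-0.3 -1.3]
 [ 0.1 -1.1]
 [-0.6 -1.7]]
carrier [ 0.491  -0.1468] bs [ 0.5709 -0.1643] be [ 0.6721 -0.0995] dock [ 0.6839 -0.0458]
[0.2515109  0.62640334 0.23130756] [[-0.928  0.373 -0.   ]
 [ 0.373  0.928  0.   ]
 [ 0.     0.    -1.   ]]
```

View pics/ov.png

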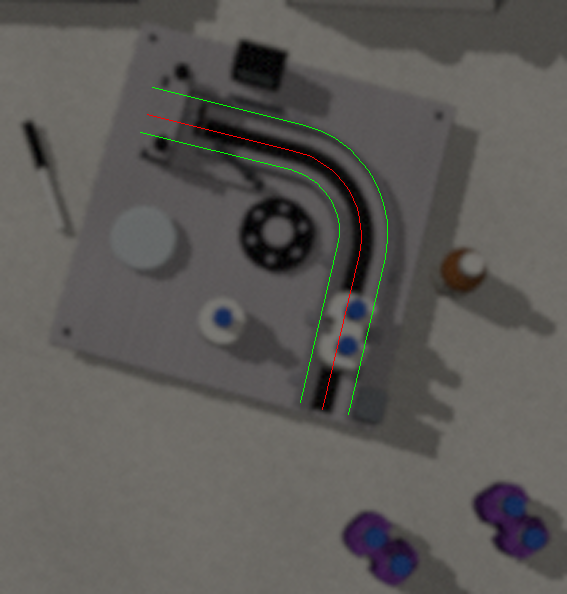

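```bash
cat > plan.py <<'E'
from h import *
def plan(start,targets,g=1):
    """start/targets (x,y,z,yaw_deg of tool x); prints rows relative to start"""
    x,y,z,a=start;a=np.radians(a);X=np.array([np.cos(a),np.sin(a)]);Y=np.array([X[1],-X[0]])
    out=[]
    for t in targets:
        d=np.array(t[:2])-[x,y];dy=(a-np.radians(t[3])+np.pi)%(2*np.pi)-np.pi
        out.append([g]+[round(float(v),4) for v in (X@d/.2,Y@d/.2,(z-t[2])/.2,dy/(np.pi/2))])
    return out
def pose(o=None):
    o=o or get_obs();m=R.from_rotvec(o["orientation"]).as_matrix()
    return [*o["tcp_pos"],np.degrees(np.arctan2(m[1,0],m[0,0]))]
E
python3 - <<'E'
from plan import *
c=pose();print(np.round(c,4))
for t in [(.40,.50,.231,98),(.47,.32,.231,38),(.475,.13,.231,-13),(.42,-.05,.231,-13),(.425,-.132,.18,-13)]:
    print(plan(c,[t]));c=t
E
```

```text
[  0.2515   0.6264   0.2313 158.1212]
[[1, -0.9245, -0.3098, 0.0015, 0.668]]
[[1, -0.94, 0.2213, 0.0, 0.6667]]
[[1, -0.5652, 0.764, 0.0, 0.5667]]
[[1, -0.0655, 0.9388, 0.0, 0.0]]
[[1, 0.1166, 0.3939, 0.255, 0.0]]
```

Emit:
play_rows(commands=[[[1,-0.92,-0.31,0,0.67],[1,-0.92,-0.31,0,0.67],[1,-0.92,-0.31,0,0.67],[1,-0.92,-0.31,0,0.67],[1,-0.92,-0.31,0,0.67],[1,-0.92,-0.31,0,0.67],[1,-0.92,-0.31,0,0.67],[1,-0.92,-0.31,0,0.67],[1,-0.92,-0.31,0,0.67],[1,-0.92,-0.31,0,0.67],[1,-0.92,-0.31,0,0.67]]], grip_force=40)

```text
clock: 2.22
tcp_pos: [0.399, 0.5004, 0.2313]
orientation: [2.062, 2.37, 0.0]
contact_force: [-0.6, -0.2, -0.6]
grip_width: -0.0001
gripper_force: 0.0
```

Emit:
play_rows(commands=[[[1,-0.94,0.22,0,0.67],[1,-0.94,0.22,0,0.67],[1,-0.94,0.22,0,0.67],[1,-0.94,0.22,0,0.67],[1,-0.94,0.22,0,0.67],[1,-0.94,0.22,0,0.67],[1,-0.94,0.22,0,0.67],[1,-0.94,0.22,0,0.67],[1,-0.94,0.22,0,0.67],[1,-0.94,0.22,0,0.67],[1,-0.94,0.22,0,0.67]]])

```text
clock: 3.13
tcp_pos: [0.4683, 0.3202, 0.2314]
orientation: [-2.973, -1.016, -0.0]
contact_force: [-1.3, -0.9, -0.4]
grip_width: 0.0004
gripper_force: 0.0
```

Emit:
play_rows(commands=[[[1,-0.56,0.76,0,0.57],[1,-0.56,0.76,0,0.57],[1,-0.56,0.76,0,0.57],[1,-0.56,0.76,0,0.57],[1,-0.56,0.76,0,0.57],[1,-0.56,0.76,0,0.57],[1,-0.56,0.76,0,0.57],[1,-0.56,0.76,0,0.57],[1,-0.56,0.76,0,0.57],[1,-0.56,0.76,0,0.57],[1,-0.56,0.76,0,0.57]]])

```text
clock: 4.05
tcp_pos: [0.4721, 0.1317, 0.2313]
orientation: [3.12, -0.37, -0.0]
contact_force: [-0.4, 0.4, -0.0]
grip_width: -0.0001
gripper_force: 0.0
```

Emit:
play_rows(commands=[[[1,-0.06,0.94,0,0],[1,-0.06,0.94,0,0],[1,-0.06,0.94,0,0],[1,-0.06,0.94,0,0],[1,-0.06,0.94,0,0],[1,-0.06,0.94,0,0],[1,-0.06,0.94,0,0],[1,-0.06,0.94,0,0]]])

```text
clock: 4.72
tcp_pos: [0.4161, -0.0476, 0.2315]
orientation: [-3.119, 0.373, -0.001]
contact_force: [-0.1, -0.0, -0.4]
grip_width: 0.0002
gripper_force: 0.0
```

Emit:
play_rows(commands=[[[1,0.12,0.4,0,0],[1,0.12,0.4,0,0],[1,0.12,0.4,0,0],[1,0.12,0.4,0,0]]])

```text
clock: 5.05
tcp_pos: [0.4204, -0.133, 0.2313]
orientation: [3.116, -0.379, -0.0]
contact_force: [-0.2, 1.4, -0.7]
grip_width: 0.0002
gripper_force: 0.0
```

```bash
cat > look.py <<'E'
import sys;from plan import *
o=get_obs();p=viewer.grab_frame("wrist");np.save("w.npy",{"o":o,"p":p},allow_pickle=True)
cv2.imwrite(f"pics/{sys.argv[1]}.png",cv2.resize(p["pixels"][:,:,::-1],None,fx=1.5,fy=1.5,interpolation=cv2.INTER_CUBIC))
print(np.round(pose(o),4),o["joints"].round(2),o["contact_force"].round(2))
E
python3 look.py w1
```

```text
[  0.4204  -0.133    0.2313 -13.8841] [-0.81  0.1   1.07  2.13 -0.11  0.96 -1.5 ] [-0.22  1.42 -0.75]
```

View pics/w1.png

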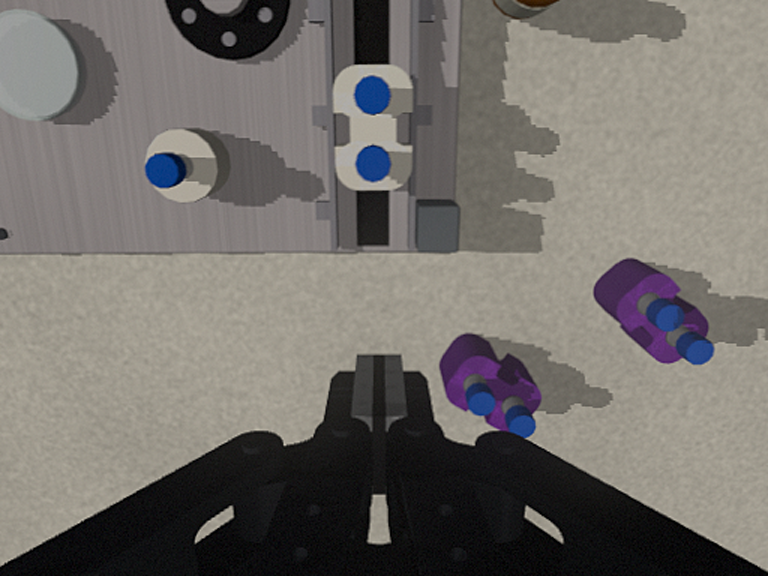

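The wrist view shows the carrier, with ends at about (372,65) and (372,190), and the belt centre running (373,240)→(371,10). The plate edge lies at y≈252, and a purple look-alike stands to the right of the fingers, below their current height.

Run:
```python
from plan import *
D=np.load("w.npy",allow_pickle=True).item();o,p=D["o"],D["p"]
q=lambda u,v,z:toz(p,[[(u+.5)/1.5-.5,(v+.5)/1.5-.5]],z,o)[0]
g=lambda n,a:print(n,np.round(a,4))
b0=q(373,240,.03);b1=q(371.5,12,.03);g("b0",b0);g("b1",b1);g("yaw belt",np.degrees(np.arctan2(*(b1-b0)[1::-1])))
e0=q(15,253,.03);e1=q(450,252,.03);g("yaw edge+90",np.degrees(np.arctan2(*(e0-e1)[1::-1]))-90)
f=q(372.5,65,.072);r_=q(373,190,.072);g("front",f);g("rear",r_);g("len",np.linalg.norm(f-r_));g("mid",(f+r_)/2)
c1=q(372,95,.1);c2=q(373,163,.1);g("caps",(c1,c2));g("capmid",(c1+c2)/2);g("capd",np.linalg.norm(c1-c2))
l=q(333,128,.072);rr=q(412,128,.072);g("w",np.linalg.norm(l-rr));g("yaw car",np.degrees(np.arctan2(*(f-r_)[1::-1])))
g("pur",q(490,385,.042)); g("pur cap",q(520,425,.07))
np.random
```

```text
b0 [ 0.4194 -0.1285  0.03  ]
b1 [ 0.5567 -0.162   0.03  ]
yaw belt -13.7013
yaw edge+90 -13.8627
front [ 0.5234 -0.1546  0.072 ]
rear [ 0.4575 -0.1384  0.072 ]
len 0.0679
mid [ 0.4905 -0.1465  0.072 ]
caps [[ 0.5072 -0.1505  0.1   ]
 [ 0.4745 -0.1429  0.1   ]]
capmid [ 0.4908 -0.1467  0.1   ]
capd 0.0335
w 0.0445
yaw car -13.8393
pur [ 0.2977 -0.1854  0.042 ]
pur cap [ 0.279 -0.197  0.07 ]
```

Emit:
play_rows(commands=[[[1,0.5,0,-0.2,0],[1,0.5,0,-0.2,0],[1,0.5,0,-0.2,0],[1,0.5,0,-0.2,0],[1,0.5,0,-0.2,0]]])

```text
clock: 5.52
tcp_pos: [0.5185, -0.1537, 0.2708]
orientation: [3.118, -0.37, -0.001]
contact_force: [-0.1, 0.2, -0.5]
grip_width: -0.0003
gripper_force: 0.0
```

```bash
python3 look.py w2
```

```text
[  0.5185  -0.1537   0.2708 -13.5487] [-0.63  0.33  1.02  1.88 -0.31  1.11 -1.31] [-0.14  0.24 -0.45]
```

View pics/w2.png

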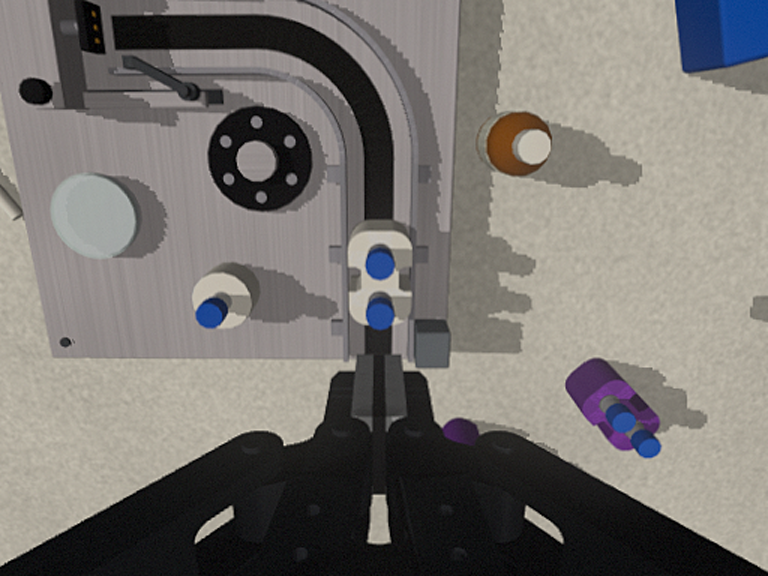

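The disc is centred at about (260,158), the exit belt at y≈32, and the head face at x≈105. The pawl tip is at about (126,62).

```bash
cat > tr.py <<'E'
from plan import *
YAW=-13.75
a=np.radians(YAW);X=np.array([np.cos(a),np.sin(a)]);Y=np.array([-X[1],X[0]])
O=np.array([0,0])
E
python3 - <<'E'
from tr import *
D=np.load("w.npy",allow_pickle=True).item();o,p=D["o"],D["p"]
q=lambda u,v,z:toz(p,[[(u+.5)/1.5-.5,(v+.5)/1.5-.5]],z,o)[0][:2]
d=q(260,158.5,.049);hub=q(257,160,.052);print("disc",d,hub, "diam",np.linalg.norm(q(208,158,.049)-q(312,158,.049)))
lc=np.array([.4908,-.1467]);print("lateral disc-lane",(d-lc)@Y,"along",(d-lc)@X)
O=lc+((d-lc)@X)*X+.085*Y;print("O",O)
T=lambda w:np.round(1000*np.array([(w-O)@X,(w-O)@Y]),1)
for n,u,v,z in [("exit belt",120,31.5,.03),("exit belt2",250,32,.03),("infeed belt",379,210,.03),("head",105,30,.051),("head_r",80,22,.06),("pawl tip",126,62,.051),("pivot",190,92,.051),("belt end",114,31,.03),("carrier front",380,220,.072),("plate edge",200,357,.03)]:
    print(n,T(q(u,v,z)))
E
```

```text
disc [ 0.58724081 -0.08558048] [ 0.58681586 -0.08397074] diam 0.07209344535415568
lateral disc-lane 0.08229058523444825 along 0.07914976454470528
O [ 0.5878848  -0.08294871]
exit belt [84.1 92.6]
exit belt2 [83.2  3.2]
infeed belt [-38.9 -85.2]
head [81.9 92.7]
head_r [ 85.3 103.6]
pawl tip [62.4 81.4]
pivot [43.5 40.9]
belt end [84.4 96.7]
carrier front [-38.5 -85.7]
plate edge [-160.2   61.3]
```

```bash
cat > tr.py <<'E'
from plan import *
YAW=-13.75
a=np.radians(YAW);X=np.array([np.cos(a),np.sin(a)]);Y=np.array([-X[1],X[0]])
O=np.array([.5873,-.0833])
def line(s):  # track coords on centreline, s=0 at bend_start (m)
    r=.085;q=r*np.pi/2
    if s<0: return np.array([s,-r])
    if s<q: return r*np.array([np.sin(s/r),-np.cos(s/r)])
    return np.array([r,s-q])
def fing(s,z=.040,back=.045,h=.020):
    A,B=line(s-h),line(s+h);d=(B-A)/np.linalg.norm(B-A);c=(A+B)/2
    # centre back on the centreline arc in the bend
    t=c-back*d+ (line(s)-c)
    w=O+t[0]*X+t[1]*Y
    return (w[0],w[1],z,YAW+np.degrees(np.arctan2(d[1],d[0])))
def tk(p): d=np.array(p[:2])-O; return 1000*np.array([d@X,d@Y])
def rows(start,S,**k):
    R_=np.round(plan(start,[fing(s,**k) for s in S]),3)
    for x in R_.tolist(): print(x,end=", ")
    print()
E
python3 - <<'E'
from tr import *
c=pose();print(c)
t1=fing(-.087,z=.27);t2=fing(-.087,z=.04)
print(plan(c,[t1]),plan(t1,[t2]),plan(c,[t2]),t2)
E
```

```text
[np.float64(0.517065760962815), np.float64(-0.1538531320513339), np.float64(0.2704536235106609), np.float64(-13.609708474211601)]
[[1, -0.4027, -0.0021, 0.0023, 0.0016]] [[1, 0.0, 0.0, 1.15, 0.0]] [[1, -0.4027, -0.0021, 1.1523, 0.0016]] (np.float64(0.4388795459369248), np.float64(-0.13448953814707237), 0.04, np.float64(-13.75))
```

Emit:
play_rows(commands=[[[1,-0.4,0,0,0],[1,-0.4,0,0,0],[1,-0.4,0,0,0],[1,-0.4,0,0.65,0],[1,-0.4,0,0.65,0],[1,-0.4,0,0.65,0],[1,-0.4,0,0.65,0],[1,-0.4,0,0.65,0],[1,-0.4,0,0.65,0]]])

```text
clock: 6.32
tcp_pos: [0.4395, -0.1367, 0.1426]
orientation: [-3.119, 0.377, -0.001]
contact_force: [0.3, -0.2, 1.1]
grip_width: -0.0
gripper_force: 0.0
```

```bash
python3 look.py w3; python3 -c "
from tr import *
c=pose();print(tk(c),plan(c,[fing(-.087,z=.04)]))"
```

```text
[  0.4395  -0.1367   0.1426 -13.7921] [-0.62  0.37  0.96  2.18 -0.43  0.79 -1.19] [ 0.28 -0.25  1.12]
[-129.92659075  -86.88009067] [[1, -0.0104, -0.0094, 0.5162, -0.0002]]
```

View pics/w3.png

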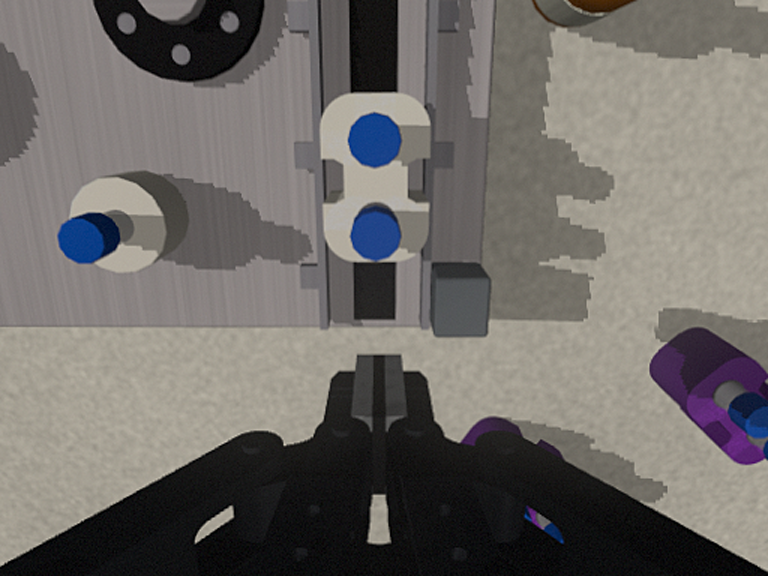

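The fingers are in line with the lane. The carrier's rear is at (375,262), with clear belt behind it down to y≈320. I'm descending now.

Emit:
play_rows(commands=[[[1,-0.01,-0.01,0.15,0],[1,-0.01,-0.01,0.3,0],[1,-0.01,-0.01,0.42,0],[1,-0.01,-0.01,0.48,0],[1,-0.01,-0.01,0.51,0],[1,-0.01,-0.01,0.51,0],[1,-0.01,-0.01,0.51,0]]])

```text
clock: 6.95
tcp_pos: [0.4394, -0.1343, 0.0409]
orientation: [-3.119, 0.376, -0.005]
contact_force: [0.5, -0.5, 0.2]
grip_width: -0.0001
gripper_force: 0.0
```

```bash
python3 -c "
from tr import *
o=get_obs();c=pose(o);print(c,tk(c),o['contact_force'].round(2),o['joints'].round(2))
rows(c,np.linspace(-.084,-.051,12))"
```

```text
[np.float64(0.4394262330924837), np.float64(-0.13429940518775083), np.float64(0.040919194535678875), np.float64(-13.754184169559132)] [-131.51417169  -84.68537603] [ 0.55 -0.54  0.16] [-0.41  0.54  0.72  2.24 -0.67  0.58 -0.99]
[1.0, 0.013, 0.002, 0.005, -0.0], [1.0, 0.028, 0.002, 0.005, -0.0], [1.0, 0.043, 0.002, 0.005, -0.0], [1.0, 0.058, 0.002, 0.005, -0.0], [1.0, 0.073, 0.002, 0.005, -0.0], [1.0, 0.088, 0.002, 0.005, -0.0], [1.0, 0.103, 0.002, 0.005, -0.0], [1.0, 0.118, 0.002, 0.005, -0.0], [1.0, 0.133, 0.002, 0.005, -0.0], [1.0, 0.148, 0.002, 0.005, -0.0], [1.0, 0.163, 0.002, 0.005, -0.0], [1.0, 0.178, 0.002, 0.005, -0.0],
```

Emit:
play_rows(commands=[[[1,0.015,0,0,0],[1,0.03,0,0,0],[1,0.045,0,0,0],[1,0.06,0,0,0],[1,0.075,0,0,0],[1,0.09,0,0,0],[1,0.105,0,0,0],[1,0.12,0,0,0],[1,0.135,0,0,0],[1,0.15,0,0,0],[1,0.165,0,0,0],[1,0.18,0,0,0]]])

```text
clock: 7.95
tcp_pos: [0.4731, -0.1429, 0.0392]
orientation: [3.119, -0.377, -0.0]
contact_force: [0.4, 0.6, -0.2]
grip_width: 0.0001
gripper_force: 0.3
```

```bash
cat > st.py <<'E'
from tr import *
import sys
o=get_obs();c=pose(o);w=viewer.grab_frame("wrist");q=viewer.trace(w,"carrier_mid")
f=o['contact_force'];xt=np.r_[np.cos(np.radians(c[3])),np.sin(np.radians(c[3]))]
print("t",o["clock"],np.round(c,4),"track",tk(c).round(1),"F along",round(f[:2]@xt,2),"left",round(f[:2]@[-xt[1],xt[0]],2),"z",round(f[2],2))
print([(round(k["score"],2),np.round(k["rect"])) for k in q[:2]])
m=w["pixels"].astype(int);b=(m[...,2]>110)&(m[...,0]<70);
# caps -> carrier pose in track frame
n,l,s,ce=cv2.connectedComponentsWithStats((b*255).astype(np.uint8))
P=[tk(toz(w,[ce[i]],.1,o)[0]).round(1) for i in range(1,n) if s[i,4]>250];print("caps",[list(map(float,x)) for x in P],[int(s[i,4]) for i in range(1,n) if s[i,4]>250])
if len(sys.argv)>1:
    S=np.linspace(float(sys.argv[1]),float(sys.argv[2]),12);rows(c,S)
E
python3 st.py -.0475 -.009
```

```text
t 7.95 [  0.4731  -0.1429   0.0392 -13.7798] track [-96.8 -85. ] F along 0.25 left 0.71 z -0.19
[(0.96, array([189.,  72., 328., 299.])), (0.54, array([504., 344., 512., 376.]))]
caps [[-35.2, -85.1], [-69.3, -84.8]] [4384, 3226]
[1.0, 0.022, 0.0, -0.004, -0.0], [1.0, 0.039, -0.0, -0.004, -0.0], [1.0, 0.057, -0.0, -0.004, -0.0], [1.0, 0.074, -0.0, -0.004, -0.0], [1.0, 0.092, -0.0, -0.004, -0.0], [1.0, 0.109, -0.0, -0.004, -0.0], [1.0, 0.127, -0.0, -0.004, -0.0], [1.0, 0.144, -0.0, -0.004, -0.0], [1.0, 0.162, -0.0, -0.004, -0.0], [1.0, 0.179, 0.0, -0.004, -0.002], [1.0, 0.197, 0.002, -0.004, -0.006], [1.0, 0.214, 0.004, -0.004, -0.012],
```

Emit:
play_rows(commands=[[[1,0.018,0,0,0],[1,0.035,0,0,0],[1,0.053,0,0,0],[1,0.071,0,0,0],[1,0.089,0,0,0],[1,0.106,0,0,0],[1,0.124,0,0,0],[1,0.142,0,0,0],[1,0.16,0,0,0],[1,0.178,0,0,-0.002],[1,0.196,0.002,0,-0.006],[1,0.213,0.004,0,-0.012]]])

```text
clock: 9.05
tcp_pos: [0.5144, -0.1538, 0.0393]
orientation: [3.122, -0.346, -0.0]
contact_force: [-1.1, 0.3, 0.0]
grip_width: -0.0004
gripper_force: 0.4
```

```bash
python3 st.py -.006 .027
```

```text
t 9.05 [  0.5144  -0.1538   0.0393 -12.6497] track [-54.1 -85.8] F along -1.15 left 0.03 z 0.04
[(0.92, array([185.,  72., 326., 300.]))]
caps [[7.5, -84.6], [-26.0, -84.7]] [4398, 3427]
[1.0, 0.015, 0.003, -0.004, -0.006], [1.0, 0.03, 0.006, -0.004, -0.015], [1.0, 0.046, 0.01, -0.004, -0.025], [1.0, 0.061, 0.014, -0.004, -0.037], [1.0, 0.076, 0.019, -0.004, -0.051], [1.0, 0.092, 0.023, -0.004, -0.066], [1.0, 0.107, 0.028, -0.004, -0.084], [1.0, 0.123, 0.032, -0.004, -0.102], [1.0, 0.139, 0.037, -0.004, -0.123], [1.0, 0.155, 0.041, -0.004, -0.145], [1.0, 0.172, 0.045, -0.004, -0.168], [1.0, 0.188, 0.049, -0.004, -0.19],
```

```bash
sed -i 's/z=.040,back/z=.049,back/; s/(line(s)-c)/.4*(line(s)-c)/' tr.py; python3 st.py -.006 .027
```

```text
t 9.15 [  0.5148  -0.154    0.0394 -12.6612] track [-53.6 -85.9] F along 0.44 left -0.05 z -0.15
[(0.77, array([186.,  68., 324., 299.]))]
caps [[8.3, -84.5], [-25.3, -84.7]] [4397, 3439]
[1.0, 0.013, 0.0, -0.048, -0.006], [1.0, 0.028, 0.003, -0.048, -0.015], [1.0, 0.043, 0.006, -0.048, -0.025], [1.0, 0.058, 0.009, -0.048, -0.037], [1.0, 0.073, 0.013, -0.048, -0.051], [1.0, 0.088, 0.017, -0.048, -0.067], [1.0, 0.104, 0.021, -0.048, -0.084], [1.0, 0.12, 0.025, -0.048, -0.103], [1.0, 0.135, 0.029, -0.048, -0.123], [1.0, 0.151, 0.034, -0.048, -0.145], [1.0, 0.168, 0.038, -0.048, -0.168], [1.0, 0.184, 0.041, -0.048, -0.19],
```

Emit:
play_rows(commands=[[[1,-0.008,0,-0.05,0],[1,-0.008,0,-0.05,0],[1,0.013,0.002,-0.05,-0.01],[1,0.033,0.004,-0.05,-0.02],[1,0.053,0.008,-0.05,-0.034],[1,0.073,0.013,-0.05,-0.051],[1,0.088,0.017,-0.05,-0.067],[1,0.104,0.021,-0.05,-0.084],[1,0.12,0.025,-0.05,-0.103],[1,0.135,0.029,-0.05,-0.123]]])

```text
clock: 10.08
tcp_pos: [0.5393, -0.1655, 0.0492]
orientation: [3.141, -0.04, -0.0]
contact_force: [-1.1, 0.1, 0.0]
grip_width: -0.0004
gripper_force: 0.3
```

```bash
python3 st.py .021 .054
```

```text
t 10.0833 [ 0.5393 -0.1655  0.0492 -1.4563] track [-27.1 -91.3] F along -1.1 left 0.1 z 0.01
[(0.85, array([192.,  71., 321., 282.]))]
caps [[33.3, -77.6], [0.7, -84.0]] [3598, 3002]
[1.0, 0.018, 0.008, 0.001, -0.021], [1.0, 0.033, 0.015, 0.001, -0.043], [1.0, 0.049, 0.022, 0.001, -0.066], [1.0, 0.064, 0.028, 0.001, -0.088], [1.0, 0.08, 0.034, 0.001, -0.111], [1.0, 0.096, 0.038, 0.001, -0.133], [1.0, 0.112, 0.043, 0.001, -0.156], [1.0, 0.128, 0.047, 0.001, -0.178], [1.0, 0.145, 0.05, 0.001, -0.2], [1.0, 0.162, 0.053, 0.001, -0.223], [1.0, 0.178, 0.055, 0.001, -0.245], [1.0, 0.195, 0.056, 0.001, -0.268],
```

Emit:
play_rows(commands=[[[1,0.018,0.008,0,-0.021],[1,0.033,0.015,0,-0.043],[1,0.049,0.022,0,-0.066],[1,0.064,0.028,0,-0.088],[1,0.08,0.034,0,-0.111],[1,0.096,0.038,0,-0.133],[1,0.112,0.043,0,-0.156],[1,0.128,0.047,0,-0.178],[1,0.145,0.05,0,-0.2],[1,0.162,0.053,0,-0.223],[1,0.178,0.055,0,-0.245],[1,0.195,0.056,0,-0.268]]])

```text
clock: 11.18
tcp_pos: [0.5776, -0.1778, 0.0492]
orientation: [3.081, 0.615, -0.001]
contact_force: [-0.5, -0.5, 0.1]
grip_width: -0.0003
gripper_force: 0.3
```

```bash
python3 st.py .057 .09
```

```text
t 11.1833 [ 0.5776 -0.1778  0.0492 22.5648] track [ 13.1 -94.1] F along -0.67 left -0.29 z 0.06
[(0.79, array([193.,  72., 319., 283.]))]
caps [[63.0, -56.7], [36.3, -75.6]] [3627, 3163]
[1.0, 0.017, 0.008, 0.001, -0.023], [1.0, 0.032, 0.015, 0.001, -0.046], [1.0, 0.047, 0.022, 0.001, -0.068], [1.0, 0.063, 0.028, 0.001, -0.091], [1.0, 0.079, 0.033, 0.001, -0.113], [1.0, 0.095, 0.038, 0.001, -0.136], [1.0, 0.111, 0.043, 0.001, -0.158], [1.0, 0.127, 0.046, 0.001, -0.181], [1.0, 0.144, 0.05, 0.001, -0.203], [1.0, 0.16, 0.052, 0.001, -0.226], [1.0, 0.177, 0.054, 0.001, -0.248], [1.0, 0.194, 0.056, 0.001, -0.271],
```

Emit:
play_rows(commands=[[[1,0.017,0.008,0,-0.023],[1,0.032,0.015,0,-0.046],[1,0.047,0.022,0,-0.068],[1,0.063,0.028,0,-0.091],[1,0.079,0.033,0,-0.113],[1,0.095,0.038,0,-0.136],[1,0.111,0.043,0,-0.158],[1,0.127,0.046,0,-0.181],[1,0.144,0.05,0,-0.203],[1,0.16,0.052,0,-0.226],[1,0.177,0.054,0,-0.248],[1,0.194,0.056,0,-0.271]]])

```text
clock: 12.28
tcp_pos: [0.6181, -0.1731, 0.0493]
orientation: [2.881, 1.254, -0.0]
contact_force: [-0.6, -1.1, 0.1]
grip_width: 0.0001
gripper_force: 0.3
```

```bash
python3 st.py .093 .126
```

```text
t 12.2833 [ 0.6181 -0.1731  0.0493 47.0319] track [ 51.2 -79.9] F along -1.2 left -0.27 z 0.13
[(0.63, array([189.,  73., 322., 280.]))]
caps [[81.5, -24.7], [65.5, -52.9]] [3653, 3279]
[1.0, 0.013, 0.007, 0.001, -0.021], [1.0, 0.028, 0.014, 0.001, -0.044], [1.0, 0.043, 0.02, 0.001, -0.066], [1.0, 0.059, 0.027, 0.001, -0.089], [1.0, 0.074, 0.032, 0.001, -0.111], [1.0, 0.09, 0.037, 0.001, -0.134], [1.0, 0.107, 0.042, 0.001, -0.156], [1.0, 0.123, 0.045, 0.001, -0.178], [1.0, 0.139, 0.048, 0.001, -0.2], [1.0, 0.156, 0.05, 0.001, -0.22], [1.0, 0.172, 0.051, 0.001, -0.238], [1.0, 0.188, 0.051, 0.001, -0.254],
```

Emit:
play_rows(commands=[[[1,0.013,0.007,0,-0.021],[1,0.028,0.014,0,-0.044],[1,0.043,0.02,0,-0.066],[1,0.059,0.027,0,-0.089],[1,0.074,0.032,0,-0.111],[1,0.09,0.037,0,-0.134],[1,0.107,0.042,0,-0.156],[1,0.123,0.045,0,-0.178],[1,0.139,0.048,0,-0.2],[1,0.156,0.05,0,-0.22],[1,0.172,0.051,0,-0.238],[1,0.188,0.051,0,-0.254]]])

```text
clock: 13.38
tcp_pos: [0.6513, -0.1524, 0.0493]
orientation: [2.575, 1.8, 0.0]
contact_force: [-0.4, -0.9, 0.2]
grip_width: 0.0001
gripper_force: 0.3
```

```bash
python3 st.py .129 .158
```

```text
t 13.3833 [ 6.51300e-01 -1.52400e-01  4.93000e-02  6.98955e+01] track [ 78.6 -51.9] F along -1.0 left 0.08 z 0.22
[(0.8, array([190.,  71., 318., 281.]))]
caps [[85.4, 11.1], [81.8, -21.1]] [3656, 3343]
[1.0, 0.014, 0.005, 0.001, -0.014], [1.0, 0.027, 0.009, 0.001, -0.026], [1.0, 0.041, 0.012, 0.001, -0.036], [1.0, 0.054, 0.015, 0.001, -0.045], [1.0, 0.067, 0.017, 0.001, -0.052], [1.0, 0.081, 0.018, 0.001, -0.059], [1.0, 0.094, 0.019, 0.001, -0.064], [1.0, 0.107, 0.019, 0.001, -0.067], [1.0, 0.12, 0.018, 0.001, -0.07], [1.0, 0.134, 0.017, 0.001, -0.07], [1.0, 0.147, 0.016, 0.001, -0.071], [1.0, 0.16, 0.014, 0.001, -0.071],
```

Emit:
play_rows(commands=[[[1,0.014,0.005,0,-0.014],[1,0.027,0.009,0,-0.026],[1,0.041,0.012,0,-0.036],[1,0.054,0.015,0,-0.045],[1,0.067,0.017,0,-0.052],[1,0.081,0.018,0,-0.059],[1,0.094,0.019,0,-0.064],[1,0.107,0.019,0,-0.067],[1,0.12,0.018,0,-0.07],[1,0.134,0.017,0,-0.07],[1,0.147,0.016,0,-0.071],[1,0.16,0.014,0,-0.071]]])

```text
clock: 14.48
tcp_pos: [0.6648, -0.1233, 0.0493]
orientation: [-2.473, -1.937, -0.0]
contact_force: [-0.3, -1.5, 0.5]
grip_width: 0.0005
gripper_force: 0.4
```

```bash
python3 st.py .161 .178; python3 look.py w4
```

```text
t 14.4833 [ 6.64800e-01 -1.23300e-01  4.93000e-02  7.61364e+01] track [ 84.8 -20.4] F along -1.49 left -0.09 z 0.54
[(0.77, array([191.,  70., 318., 276.]))]
caps [[84.8, 43.0], [84.8, 10.7]] [3655, 3372]
[1.0, 0.014, 0.001, 0.002, -0.001], [1.0, 0.022, 0.001, 0.002, -0.001], [1.0, 0.03, 0.001, 0.002, -0.001], [1.0, 0.038, 0.001, 0.002, -0.001], [1.0, 0.045, 0.001, 0.002, -0.001], [1.0, 0.053, 0.001, 0.002, -0.001], [1.0, 0.061, 0.001, 0.002, -0.001], [1.0, 0.068, 0.001, 0.002, -0.001], [1.0, 0.076, 0.001, 0.002, -0.001], [1.0, 0.084, 0.001, 0.002, -0.001], [1.0, 0.092, 0.001, 0.002, -0.001], [1.0, 0.099, 0.001, 0.002, -0.001], 
[ 6.64900e-01 -1.22600e-01  4.93000e-02  7.61825e+01] [-0.13  0.7   0.32  1.7  -0.29  0.79  0.08] [ 0.19 -0.41 -0.03]
```

View pics/w4.png

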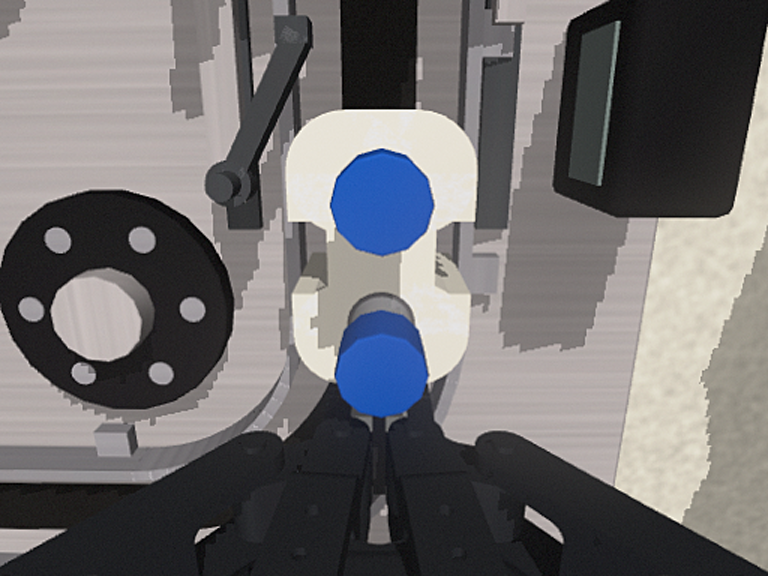

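The carrier is straight in the exit lane. Its notch is at about (320,265) in the picture, with the pawl tip ahead at about (295,25) and the reader to the right. I'll lower slightly for a more central push, then advance slowly.

Emit:
play_rows(commands=[[[1,-0.008,0,0,0],[1,-0.008,0,0.035,0],[1,-0.008,0,0.035,0],[1,0.005,0,0.035,0],[1,0.017,0,0.035,0],[1,0.029,0,0.035,0],[1,0.041,0,0.035,0],[1,0.053,0,0.035,0],[1,0.065,0,0.035,0],[1,0.077,0,0.035,0],[1,0.089,0,0.035,0],[1,0.1,0,0.035,0]]])

```text
clock: 15.63
tcp_pos: [0.6697, -0.1039, 0.0424]
orientation: [2.473, 1.937, 0.0]
contact_force: [-1.0, -0.8, -0.4]
grip_width: -0.0
gripper_force: 0.4
```

```bash
python3 st.py
```

```text
t 15.6333 [ 6.69700e-01 -1.03900e-01  4.24000e-02  7.61383e+01] track [84.9 -0.4] F along -1.0 left 0.74 z -0.39
[(0.63, array([188.,  72., 323., 293.]))]
caps [[85.2, 63.1], [85.2, 30.9]] [4242, 3902]
```

Emit:
play_rows(commands=[[[1,0.01,0,0,0],[1,0.02,0,0,0],[1,0.03,0,0,0],[1,0.04,0,0,0],[1,0.05,0,0,0],[1,0.05,0,0,0]]])

```text
clock: 16.23
tcp_pos: [0.6721, -0.0938, 0.0423]
orientation: [-2.473, -1.938, -0.001]
contact_force: [-0.5, 0.3, -0.1]
grip_width: -0.0
gripper_force: 0.0
```

Emit:
play_rows(commands=[[[1,0.007,0,0,0],[1,0.014,0,0,0],[1,0.02,0,0,0],[1,0.02,0,0,0]]])

```text
clock: 16.57
tcp_pos: [0.673, -0.0902, 0.0423]
orientation: [-2.473, -1.937, -0.0]
contact_force: [1.0, -0.5, 0.6]
grip_width: -0.0003
gripper_force: 0.1
```

```bash
python3 st.py
```

```text
t 16.5667 [ 6.73000e-01 -9.02000e-02  4.23000e-02  7.61519e+01] track [84.9 13.7] F along -0.2 left -1.13 z 0.6
[(0.95, array([189.,  69., 327., 292.]))]
caps [[85.7, 77.2], [85.4, 45.1]] [4245, 3908]
```

Emit:
play_rows(commands=[[[1,0.005,0,0,0],[1,0.01,0,0,0],[1,0.015,0,0,0],[1,0.015,0,0,0]]])

```text
clock: 17.0
tcp_pos: [0.6736, -0.0873, 0.0422]
orientation: [-2.473, -1.937, -0.0]
contact_force: [-0.0, -0.4, 0.7]
grip_width: -0.0001
gripper_force: 0.2
```

Emit:
play_rows(commands=[[[1,0.005,0,0,0],[1,0.01,0,0,0],[1,0.015,0,0,0],[1,0.015,0,0,0]]])

```text
clock: 17.33
tcp_pos: [0.6744, -0.0846, 0.0423]
orientation: [2.473, 1.937, -0.0]
contact_force: [-0.1, -0.6, -0.4]
grip_width: 0.0002
gripper_force: 0.4
```

```bash
python3 st.py
```

```text
t 17.3333 [ 6.74400e-01 -8.46000e-02  4.23000e-02  7.61424e+01] track [84.9 19.4] F along -0.65 left -0.06 z -0.38
[(0.74, array([192.,  72., 325., 293.]))]
caps [[85.7, 82.9], [85.5, 50.8]] [4252, 3901]
```

Emit:
play_rows(commands=[[[1,0.005,0,0,0],[1,0.01,0,0,0],[1,0.015,0,0,0],[1,0.015,0,0,0]]])

```text
clock: 17.77
tcp_pos: [0.675, -0.0824, 0.0423]
orientation: [2.473, 1.936, -0.001]
contact_force: [-0.0, -3.6, 0.3]
grip_width: 0.0003
gripper_force: 1.8
```

Emit:
play_rows(commands=[[[1,0.005,0,0,0],[1,0.01,0,0,0],[1,0.015,0,0,0],[1,0.015,0,0,0]]])

```text
clock: 18.1
tcp_pos: [0.6757, -0.0794, 0.0423]
orientation: [2.473, 1.936, -0.001]
contact_force: [-0.6, -5.1, 0.4]
grip_width: -0.0002
gripper_force: 2.4
```

```bash
python3 st.py; python3 look.py w5
```

```text
t 18.1 [ 6.75700e-01 -7.94000e-02  4.23000e-02  7.61174e+01] track [84.9 24.8] F along -5.09 left -0.66 z 0.42
[(0.83, array([190.,  72., 326., 291.]))]
caps [[85.7, 88.3], [85.5, 56.1]] [4252, 3906]
[ 6.75700e-01 -7.94000e-02  4.23000e-02  7.61168e+01] [-0.19  0.71  0.32  1.69 -0.29  0.79  0.02] [-1.1  -4.86 -0.63]
```

View pics/w5.png

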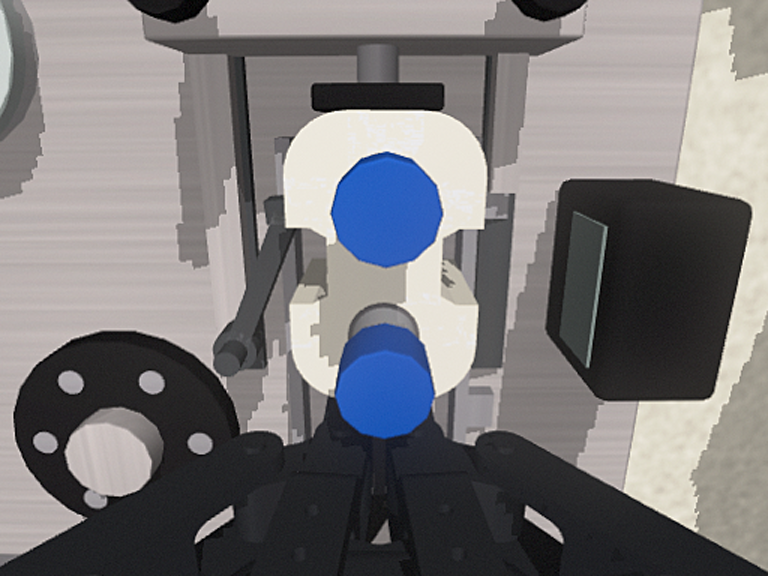

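The head (312–443, 95) has been met, and the pawl is riding on the carrier's side, not yet in the notch. I'm continuing in small steps.

Emit:
play_rows(commands=[[[1,0.005,0,0,0],[1,0.01,0,0,0],[1,0.015,0,0,0],[1,0.015,0,0,0]]])

```text
clock: 18.58
tcp_pos: [0.6763, -0.0772, 0.0423]
orientation: [2.473, 1.936, -0.002]
contact_force: [-0.1, -6.5, -0.1]
grip_width: -0.0002
gripper_force: 3.1
```

Emit:
play_rows(commands=[[[1,0.005,0,0,0],[1,0.01,0,0,0],[1,0.01,0,0,0]]])

```text
clock: 18.83
tcp_pos: [0.6766, -0.0757, 0.0423]
orientation: [2.473, 1.935, -0.002]
contact_force: [-2.3, -6.2, -0.1]
grip_width: -0.0003
gripper_force: 3.5
```

```bash
python3 st.py
```

```text
t 18.8333 [ 6.76600e-01 -7.57000e-02  4.23000e-02  7.60722e+01] track [85.  28.6] F along -6.57 left 0.79 z -0.09
[(0.86, array([189.,  70., 328., 294.]))]
caps [[85.7, 92.1], [85.6, 60.0]] [4254, 3903]
```

Emit:
play_rows(commands=[[[1,0.004,0,0,0],[1,0.007,0,0,0],[1,0.007,0,0,0]]])

```text
clock: 19.18
tcp_pos: [0.6769, -0.0746, 0.0424]
orientation: [2.474, 1.935, -0.003]
contact_force: [-1.9, -7.1, 1.0]
grip_width: 0.0001
gripper_force: 3.8
```

Emit:
play_rows(commands=[[[1,0.004,0,0,0],[1,0.006,0,0,0],[1,0.006,0,0,0]]])

```text
clock: 19.43
tcp_pos: [0.6771, -0.0739, 0.0424]
orientation: [2.474, 1.934, -0.003]
contact_force: [-1.6, -8.3, 0.7]
grip_width: -0.0002
gripper_force: 4.1
```

```bash
python3 st.py;  python3 look.py w6
```

```text
t 19.4333 [ 6.77100e-01 -7.39000e-02  4.24000e-02  7.60442e+01] track [85.  30.5] F along -8.44 left -0.43 z 0.7
[(0.93, array([190.,  72., 325., 292.]))]
caps [[85.8, 94.1], [85.6, 61.8]] [4248, 3894]
[ 6.77100e-01 -7.38000e-02  4.24000e-02  7.60463e+01] [-0.2   0.72  0.32  1.69 -0.29  0.79  0.01] [-1.88 -7.52 -0.01]
```

View pics/w6.png

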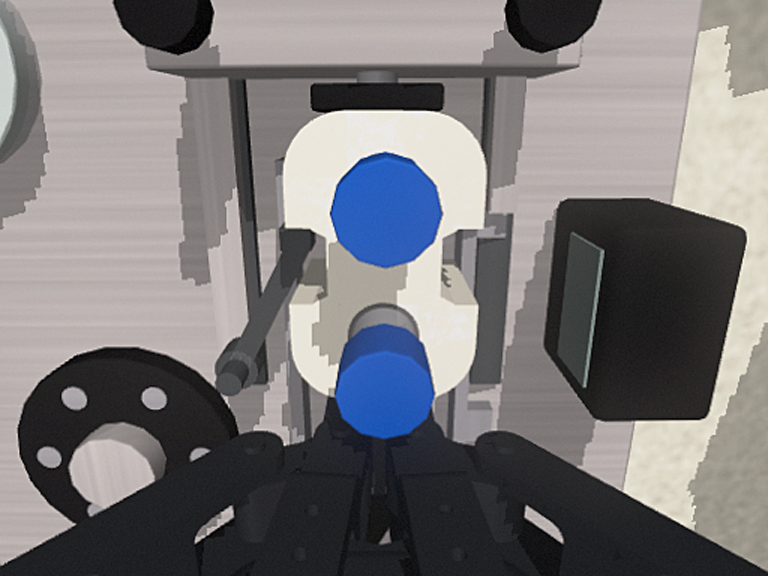

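The pawl tip at about (300,240) now sits inside the notch, with its end at x≈315 past the carrier's side at x≈285. I'll back off slowly and check that it holds.

Emit:
play_rows(commands=[[[1,-0.005,0,0,0],[1,-0.01,0,0,0],[1,-0.015,0,0,0],[1,-0.02,0,0,0],[1,-0.03,0,0,0],[1,-0.04,0,0,0],[1,-0.05,0,0,0],[1,-0.05,0,0,0]]])

```text
clock: 20.25
tcp_pos: [0.6753, -0.0803, 0.0423]
orientation: [-2.472, -1.937, -0.001]
contact_force: [-0.4, -1.2, 0.5]
grip_width: 0.0
gripper_force: 0.0
```

```bash
python3 st.py;  python3 look.py w7
```

```text
t 20.25 [ 6.75300e-01 -8.03000e-02  4.23000e-02  7.61688e+01] track [84.8 23.8] F along -1.23 left 0.12 z 0.48
[(0.61, array([192.,  61., 327., 282.]))]
caps [[85.8, 90.2], [85.4, 58.0]] [4304, 3922]
[ 6.75400e-01 -8.03000e-02  4.23000e-02  7.61699e+01] [-0.19  0.71  0.31  1.69 -0.29  0.79  0.02] [ 0.09 -0.08  0.22]
```

View pics/w7.png

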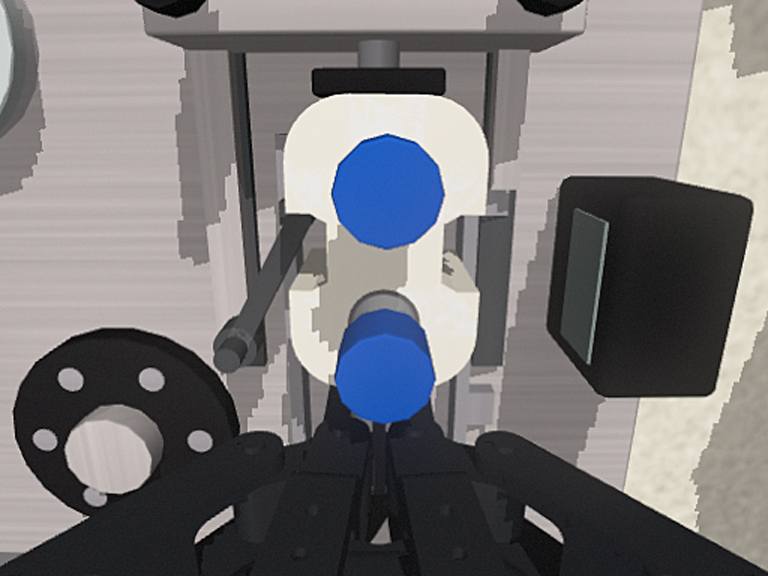

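Emit:
play_rows(commands=[[[1,-0.02,0,0,0],[1,-0.05,0,0,0],[1,-0.08,0,0,0],[1,-0.08,0,-0.1,0],[1,-0.08,0,-0.3,0],[1,-0.08,0,-0.5,0],[1,-0.08,0,-0.7,0],[1,-0.08,0,-0.7,0],[1,-0.08,0,-0.7,0],[1,-0.08,0,-0.7,0],[1,-0.08,0,-0.7,0],[1,-0.08,0,-0.7,0]]])

```text
clock: 21.4
tcp_pos: [0.6702, -0.0968, 0.1804]
orientation: [-2.472, -1.936, 0.004]
contact_force: [-0.5, -0.7, -0.3]
grip_width: -0.0001
gripper_force: 0.0
```

```bash
python3 st.py
python3 - <<'E'
from tr import *
p=viewer.grab_frame("top")
for t in("carrier_mid","puck","dish","reagent","pen"):
    print(t,[(round(q["score"],2),np.round(q["rect"])) for q in viewer.trace(p,t)])
E
```

```text
t 21.4 [ 0.6702 -0.0968  0.1804 76.1246] track [83.7  6.6] F along -0.84 left 0.29 z -0.26
[(0.82, array([227.,  44., 290., 147.]))]
caps [[85.8, 89.8], [85.4, 56.3]] [694, 636]
carrier_mid [(0.89, array([298., 268., 326., 299.])), (0.6, array([244., 115., 260., 136.])), (0.57, array([341., 258., 374., 284.]))]
puck []
dish [(0.63, array([209., 157., 235., 178.]))]
reagent [(0.86, array([330., 172., 350., 187.]))]
pen [(0.63, array([176., 126., 197., 166.]))]
```

```bash
python3 -c "
from bench import r
print(r.hand_in())"
```

```text
the job is handed in; nothing more can be done
None
```

The carrier was pushed along the infeed, round the bend and into the dock, where the pawl sits in its notch and held it when I let go. Peak push read about 8.5 N, the arm is clear and touching nothing, and I handed in at 21 s. Dish, reagent and pen showed no clear shift; the last check missed the puck, which the arm stayed clear of.

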